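# Test the lathe's mushroom stop button

## Robot

A 7-joint arm with a two-finger parallel gripper is mounted at the origin on the work surface. World frame = base frame: x ahead of the robot, y to its left, z up, the work surface at z = 0. Lengths are in m, angles in rad, forces in N, time in s.
With the tool pointing down it reaches from about 0.425 to 0.825 m from the base axis. Payload 3.6 kg.
Tool frame: the origin (TCP) lies where the fingers leave the gripper's body, on its centre line; the fingertips stand 73 mm ahead of it and the grasp point (between the pads) lies 54 mm ahead of it; z points along the fingers, y is the line along which they close (so a half turn about z gives the same grasp; the last joint's range is limited). The gripper opens to 85 mm and grips with 20 to 120 N. Pads are 22 mm wide; open, the fingers measure 114 mm over their backs; the gripper's body (76 mm by 85 mm) begins 54 mm behind the grasp point. The pads swing forward as they close: fully open they stand 13 mm farther back than shut.
Start: joints at [1.129, 0.615, -0.013, 1.423, 0.008, 1.103, -0.04], TCP at [0.263, -0.595, 0.304] pointing down, gripper open.
Joint ranges: [-3.12, 3.12], [-0.3, 2.06], [-1.34, 1.32], [0.26, 2.42], [-1.36, 4.5], [0.01, 1.98], [-2.84, 2.84]. Speed limits (rad/s): [2.79, 2.79, 3.14, 3.14, 3.14, 3.14, 3.14].

## Interface

Orientations are given as a unit quaternion [x, y, z, w].
In Python, from station import arm, snapshot, camera_info, ticket gives the robot as it stands. Calls block until the motion is done:
- arm.movep(position, orientation): joint-space move of the TCP to a pose.
- arm.line_to(position, velocity=0.15, ori=None): straight line of the TCP; ori=None keeps the orientation; velocity is the mean speed in m/s.
- arm.move_j(angles): joint-space move.
- arm.move_gripper(opening, effort=None): opening from 0.0 (shut) to 1.0 (fully open); effort is the grip in N (None keeps the last); returns when the fingers have stopped.
- arm.pause(seconds).
- arm.ik(position, orientation): joint angles nearest the present ones, or None.
- snapshot(name): name is "scene" or "side" or "wrist"; returns the picture (400x640x3 uint8, blue, green, red); there is no depth.
- camera_info(name): a dict with "fx", "fy", "cx", "cy" (pixels), "R" (3x3) and "t" (3): a world point X has camera coordinates R X + t; the wrist camera has in their place "T_tool_cam" (4x4, takes a point from camera to tool coordinates, whose origin is the TCP and whose axes are the flange's). Camera axes: x right, y down, z forward; pixel columns grow to the right and rows downward; lengths in m; the calibration is good to about 2 mm. A picture is of the moment at which its call begins: read the wrist's pose just before it. camera_info takes no time and is no camera call.
A pose or a line that the arm cannot do raises arm.MotionError and nothing moves.
- ticket.finish_job(): hands the job in; it is judged then, once.
Readings, each from a call of its own:
- arm.read_time(): time.
- arm.read_joint_positions(): joint angles.
- arm.read_dq(): joint speeds.
- arm.read_effort(): joint torques, N m.
- arm.read_tool_pos(): TCP position.
- arm.read_eef_rot(): TCP orientation.
- arm.read_ft_force(): force on the tool from outside, world axes, zero at the start.
- arm.read_wrist_torque(): the same for the moment, N m.
- arm.read_opening(): opening from 0.0 (shut) to 1.0 (fully open).
- arm.read_finger_force(): force on a finger pad.
Only numpy, scipy, OpenCV 4.12 (cv2) and the standard library are available. Lean on these libraries where they do the work, as an engineer would, in place of code of your own. Each camera call takes 0.05 s, during which the arm holds its last target. There are 200 camera calls.

## Task

Do the before-work test of the lathe's stop button, the big mushroom with the grip rib on the lathe's control station: press it in until it latches, take the hand off so that it is seen to stay in by itself, then push the rib round clockwise with a fingertip until the latch lets go, and leave the button sprung fully out again. Only touch and push it, never grip it, and use no more than a firm finger's force. Leave the other buttons, the speed dial and everything lying on the bench as they are.

Things in the scene. Friction and masses are not known exactly. Their poses are not given: they have to be found in the camera images.
- lathe_station: The lathe's control station: green metal box bolted to the bench, 130 (its x) by 240 (y) by 75 mm high. Origin: centre of its underside; x away from the operator, y left, z up. On its flat top: the mushroom stop (x 0, y -65 mm) on a collar 44 mm across, 8 mm high; start button (x -34, y 35, 18 high); speed dial (x 30, y 30, 36 across, 22 high); read-out (x 32, y 85); toggle (x -34, y 90, 24 high)
- mushroom: Head of the lathe's stop, red plastic: disc 60 mm across, 10 mm thick, with a straight grip rib across its top, 58 long, 14 wide, 16 mm high, flanks upright. White arrows show the way to turn: clockwise from above. Origin on the push axis at the disc's underside, 94.5 mm above the bench when out; z up, x along the rib (= the station's x when not turned). Disc's top at z 10 mm, rib's top at z 26 mm
- stop_top (a point): Centre of the rib's top, where to press; on the axis of the head, 120.5 mm above the bench when the head is out. Axes as the head's
- stop_flank (a point): Where to push to turn the head clockwise: on the rib's flank that looks to the head's -y, 20 mm from the axis towards the head's -x, 8 mm above the disc. Push towards the head's +y and on round a circle about the axis (the opposite end of the other flank serves as well). Moves with the head; axes as the head's
- stop_press (a joint): How far the head is pressed in, m: 0 out, 0.0085 at its stop. Its spring pushes out with 3 N at 0 and 7 N at the stop; with the latch's drag about 7 N presses it home. Pressed past 0.0065 with the head not turned it latches and stays at about 0.0065. Unlatched, it springs out to 0, but a finger standing over the disc holds it down until the finger is raised
- stop_turn (a joint): How far the head is turned clockwise, rad: 0 at rest, 0.9 at its stop. A spring turns it back (0.01 N m at 0, 0.06 N m at 0.9). The latch lets go at about 0.55. When let go the head turns back to 0; if it turns back before it has risen, it stays latched
- lathe_start (a joint): Travel of the lathe's start button, m: 0 out, 0.005 pressed in. Leave alone
- dial_mark (a point): The white mark on the rim of the speed dial, 16 mm from its axis, on its top. It stands at any setting at the start. Leave alone
- extractor_box: The dust extractor's starter: a grey plastic box fixed to the bench, 100 mm (x) by 150 mm (y) by 65 mm high, with a small smooth mushroom 36 mm across (y -35 mm, top 28 mm above the box) and a round start button (y 35 mm). Not part of the job. Origin: centre of its underside
- extractor_stop (a joint): Travel of the extractor's small mushroom, m: 0 out, 0.005 in. Leave alone
- extractor_start (a joint): Travel of the extractor's start button, m: 0 out, 0.005 in. Leave alone
- wax_tin: Round aluminium tin 69 mm across, 36 mm high, loose, just beyond the lathe's station. Origin under its centre
- chuck_key: Steel T-shaped chuck key lying in front of the lathe's station, 110 by 80 mm, 12 mm high, loose. Origin under the middle of its shaft
- pencil: Flat carpenter's pencil, 170 by 14 by 8 mm, loose, in front of the extractor's starter. Origin under its centre
- bowl: Turned dark wooden bowl 140 mm across, 50 mm high, loose. Origin under its centre
- blank: Square light wooden blank 50 by 200 by 50 mm, loose, at the left. Origin under its centre
- faceplate: Steel faceplate 90 mm across with a hub, 34 mm high, loose. Origin under its centre
- spanner: Steel spanner lying at the right, loose. Origin under its middle

How it is judged:
By the outcome, as a careful person would: the job done as asked, in the order asked, and still so for the second after the job is handed in, with the robot touching nothing.
It also fails if it takes over 45 s, if anything falls off the work surface, if the arm or the gripper's body presses on something with over 40 N, if the wrist force passes 120 N, or if a joint passes its speed limit or range.

## Working session

There is one attempt and no reset: what is moved stays moved. The work goes in short steps, each a Python script; the robot and the scene stay as the last script left them, time stands still between calls to the robot, and variables do not carry over. Pictures are saved under pics/ and viewed, at most 10 in all, crops included, and the job is handed in when it is done.

```bash
mkdir -p pics; ls
python3 - <<'E'
from station import arm, snapshot, camera_info
import cv2,numpy as np
for n in("scene","side"):
    im=snapshot(n);cv2.imwrite(f"pics/{n}0.png",im)
    c=camera_info(n);print(n,c)
print(camera_info("wrist"))
print(arm.read_tool_pos(),arm.read_eef_rot(),arm.read_time())
E
```

```text
pics
scene {'fx': 381.179064895709, 'fy': 381.179064895709, 'cx': 323.14027255250454, 'cy': 200.04798163696492, 'R': array([[ 0.85876072,  0.51226241, -0.01082758],
       [ 0.41184941, -0.70269067, -0.58017746],
       [-0.30481155,  0.49377428, -0.81441813]]), 't': array([-0.45772735, -0.17355397,  1.4137443 ])}
side {'fx': 400.1493232233427, 'fy': 400.1493232233427, 'cx': 324.42204075738204, 'cy': 200.2630901874488, 'R': array([[ 9.66315766e-01, -2.57359296e-01,  1.79333408e-04],
       [-1.59755003e-01, -6.00383606e-01, -7.83592920e-01],
       [ 2.01772591e-01,  7.57169544e-01, -6.21274580e-01]]), 't': array([-0.50888437,  0.14769237,  1.43136167])}
{'fx': 276.5923033730819, 'fy': 276.5923033730819, 'cx': 318.8194190338845, 'cy': 202.22156372328163, 'T_tool_cam': array([[-8.58799380e-04, -9.60124218e-01, -2.79572440e-01,
         7.14325437e-02],
       [ 9.99998997e-01, -5.09739265e-04, -1.32125150e-03,
        -4.94022652e-04],
       [ 1.12605652e-03, -2.79573294e-01,  9.60123693e-01,
        -6.96410166e-02],
       [ 0.00000000e+00,  0.00000000e+00,  0.00000000e+00,
         1.00000000e+00]])}
[ 0.26236232 -0.5941306   0.30284492] [ 9.78459733e-01  2.06434508e-01 -2.41395067e-04 -1.13447766e-03] 0.1
```

View pics/scene0.png

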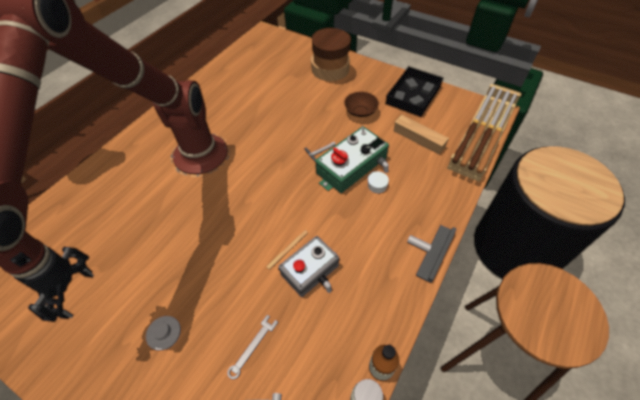

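View pics/side0.png

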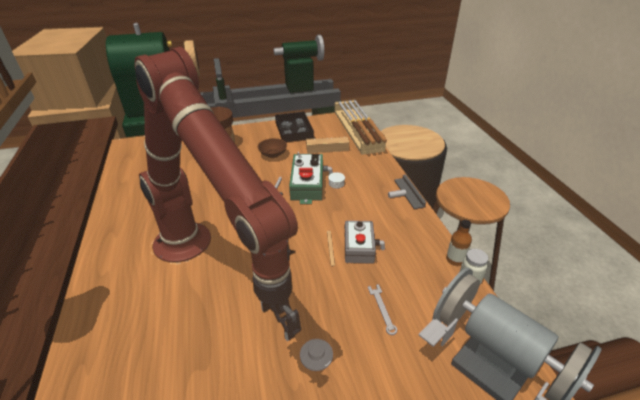

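The scene view shows the green lathe station at about (352,158) with its red mushroom at (340,157). The side view shows the mushroom at (306,174). The extractor is the grey box, at (308,265) and (360,240). Next I triangulate the mushroom and look from above with the wrist camera.

```bash
cat > h.py <<'E'
from station import arm, snapshot, camera_info
import cv2,numpy as np
from scipy.spatial.transform import Rotation as Ro
def red(im):
    h=cv2.cvtColor(im,cv2.COLOR_BGR2HSV)
    return (((h[...,0]<6)|(h[...,0]>173))&(h[...,1]>170)&(h[...,2]>90)).astype(np.uint8)
def ray(cam,uv,pose=None):
    c=camera_info(cam); d=np.array([(uv[0]-c['cx'])/c['fx'],(uv[1]-c['cy'])/c['fy'],1])
    if cam!='wrist': return -c['R'].T@c['t'], c['R'].T@d
    p,q=pose; R=Ro.from_quat(q).as_matrix(); T=c['T_tool_cam']
    return p+R@T[:3,3], R@T[:3,:3]@d
def onz(o,d,z): return o+d*(z-o[2])/d[2]
def down(yaw):  # tool z down, tool x axis at yaw in world
    return (Ro.from_euler('z',yaw)*Ro.from_euler('x',np.pi)).as_quat()
E
python3 - <<'E'
from h import *
for n,g in(("scene",(340,157)),("side",(306,174))):
    m=red(cv2.imread(f"pics/{n}0.png")); k,l,s,c=cv2.connectedComponentsWithStats(m)
    for i in range(1,k):
        if s[i,4]>15 and np.hypot(*(c[i]-g))<20: print(n,s[i],c[i],onz(*ray(n,c[i]),0.108))
print(Ro.from_quat(arm.read_eef_rot()).as_matrix().round(2))
E
```

```text
scene [332 148  15  16 140] [339.20714286 156.55714286] [0.50018277 0.16037375 0.108     ]
side [300 169  12   9  77] [305.57142857 172.20779221] [0.49177141 0.15916354 0.108     ]
[[ 0.91  0.4  -0.  ]
 [ 0.4  -0.91  0.  ]
 [-0.   -0.   -1.  ]]
```

Run:
```python
from h import *
p=[0.50,0.165,0.34]
for y in np.arange(-3.0,3.2,0.4):
    s=arm.ik(p,down(y)); s2=arm.ik([.497,.16,.2],down(y))
    print(round(y,1), None if s is None else np.round(s,2), s2 is not None)
s=min((s for s in (arm.ik(p,down(y)) for y in np.arange(-3,3.2,.2)) if s is not None),key=lambda s:abs(s[6]))
print(np.round(s,2)); arm.move_j(s)
pose=(arm.read_tool_pos(),arm.read_eef_rot());im=snapshot("wrist");cv2.imwrite("pics/w1.png",im);np.savez("w1.npz",p=pose[0],q=pose[1])
print(pose,arm.read_time(),arm.read_ft_force())
```

```text
-3.0 [ 0.32  0.6  -1.12  1.71  0.57  1.21  0.77] True
-2.6 [ 0.33  0.61 -1.15  1.71  0.59  1.22  1.15] True
-2.2 [ 0.33  0.61 -1.15  1.71  0.59  1.22  1.55] True
-1.8 [ 0.33  0.61 -1.15  1.71  0.59  1.22  1.95] True
-1.4 [ 0.33  0.61 -1.15  1.71  0.59  1.22  2.35] True
-1.0 [-1.04  0.6   1.14  1.75 -0.59  1.18 -2.31] True
-0.6 [-0.19  0.4  -0.24  1.72  0.11  1.04 -2.64] True
-0.2 [-0.14  0.4  -0.31  1.72  0.14  1.04 -2.28] True
0.2 [-0.07  0.41 -0.42  1.72  0.19  1.05 -1.93] True
0.6 [-0.    0.43 -0.52  1.72  0.24  1.06 -1.58] True
1.0 [ 0.03  0.44 -0.58  1.71  0.27  1.07 -1.2 ] True
1.4 [ 0.06  0.44 -0.62  1.71  0.29  1.08 -0.82] True
1.8 [ 0.11  0.46 -0.7   1.71  0.33  1.09 -0.47] True
2.2 [ 0.16  0.48 -0.79  1.71  0.38  1.11 -0.12] True
2.6 [ 0.22  0.51 -0.89  1.71  0.44  1.13  0.23] True
3.0 [ 0.28  0.56 -1.02  1.71  0.51  1.17  0.55] True
[ 0.19  0.5  -0.84  1.71  0.4   1.12  0.06]
(array([0.50055171, 0.16388063, 0.33977293]), array([ 3.63441690e-01,  9.31616898e-01, -3.03003398e-04,  4.86158545e-05])) 2.9583 [-0.84730866 -0.10310357  0.47375395]
```

View pics/w1.png

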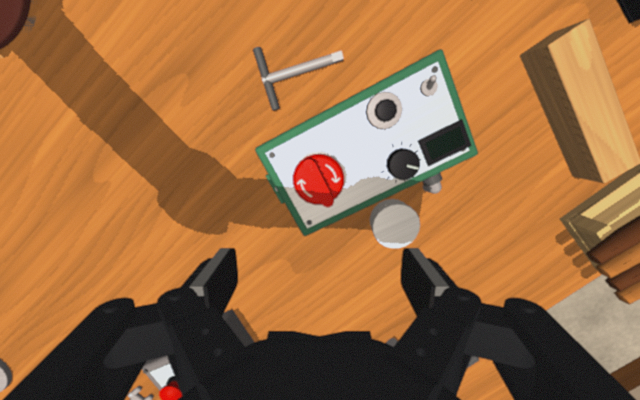

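The wrist view shows the station's top corners at about (257,150), (441,50), (478,155) and (305,235), with the mushroom centred near (318,180). Its rib runs from (312,155) to (330,203). The chuck key and the tin are clear of it.

```bash
cat >> h.py <<'E'
def measure(im,pose,zdisc,corn=None):
    out={}
    m=red(im); m[330:]=0; k,l,s,c=cv2.connectedComponentsWithStats(m); i=1+np.argmax(s[1:,4])
    cs=cv2.findContours((l==i).astype(np.uint8),cv2.RETR_EXTERNAL,cv2.CHAIN_APPROX_NONE)[0]
    ct=max(cs,key=len)[:,0]; w=np.array([onz(*ray('wrist',u,pose),zdisc)[:2] for u in ct])
    e=cv2.fitEllipse((w*1e4).astype(np.float32)); out['ell']=np.array(e[0])/1e4,np.array(e[1])/1e4
    out['bbox']=s[i]
    return out
E
python3 - <<'E'
from h import *
d=np.load("w1.npz");pose=(d['p'],d['q']);im=cv2.imread("pics/w1.png")
print(measure(im,pose,.1045))
h=cv2.cvtColor(im,cv2.COLOR_BGR2HSV)
g=((h[...,0]>40)&(h[...,0]<95)&(h[...,1]>90)&(h[...,2]>25)).astype(np.uint8)
k,l,s,c=cv2.connectedComponentsWithStats(cv2.morphologyEx(g,cv2.MORPH_CLOSE,np.ones((3,3))))
i=1+np.argmax(s[1:,4]);print(s[i])
ct=max(cv2.findContours((l==i).astype(np.uint8),cv2.RETR_EXTERNAL,cv2.CHAIN_APPROX_NONE)[0],key=len)
hull=cv2.convexHull(ct)
q=cv2.approxPolyDP(hull,8,True)[:,0];print(q.tolist())
W=np.array([onz(*ray('wrist',u,pose),.075)[:2] for u in q]);print(W.round(4),np.linalg.norm(W-np.roll(W,-1,0),axis=1).round(4))
v=cv2.resize(im[40:250,240:490],None,fx=3,fy=2.8);cv2.imwrite("pics/w1c.png",cv2.resize(im[40:240,240:490],(750,600),interpolation=cv2.INTER_CUBIC))
E
```

```text
{'ell': (array([0.49416602, 0.16997092]), array([0.05440255, 0.05690762])), 'bbox': array([ 294,  155,   50,   51, 1739], dtype=int32)}
[ 256   51  221  184 3419]
[[441, 51], [476, 153], [305, 234], [256, 149]]
[[0.4841 0.3603]
 [0.6023 0.3267]
 [0.5394 0.1043]
 [0.4205 0.1365]] [0.1229 0.2311 0.1231 0.2327]
```

View pics/w1c.png

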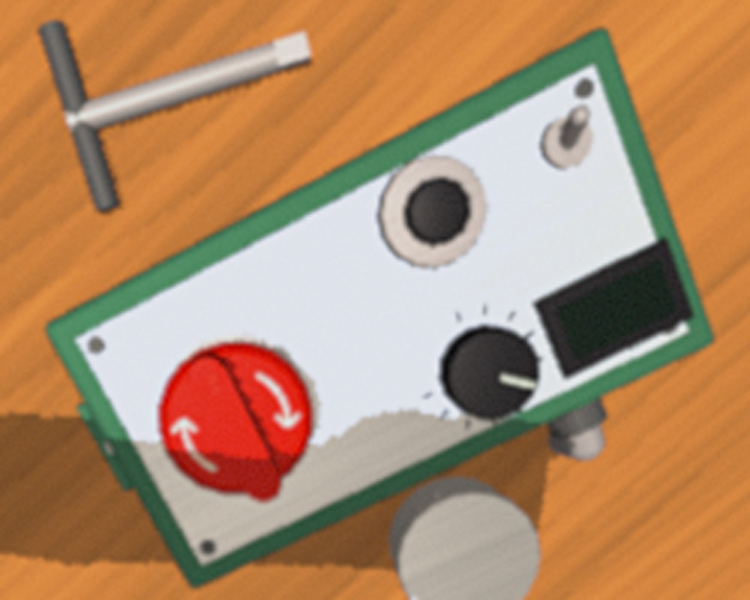

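The crop confirms it: disc centre about (318,180), rib along the station's x, and the dial mark pointing right. Station and ellipse agree on the axis at (0.494,0.170) with a yaw of -0.274. The scene and side views gave y about 0.16, so I check from nearer with the fingers shut.

```bash
cat >> h.py <<'E'
YS=-0.274
def st(ax,x,y,yaw=YS): return np.array(ax)+Ro.from_euler('z',yaw).as_matrix()[:2,:2]@[x,y]
E
python3 - <<'E'
from h import *
rs=[ray("scene",(339.2,156.6)),ray("side",(305.6,172.2))]
A=sum(np.eye(3)-np.outer(d,d)/(d@d) for o,d in rs);b=sum((np.eye(3)-np.outer(d,d)/(d@d))@o for o,d in rs)
print("tri",np.linalg.solve(A,b))
arm.move_gripper(0.0,20)
p=st((.494,.168),-20,-38)
arm.movep([*p,.245],down(YS+np.pi/2)); arm.pause(.2)
pose=(arm.read_tool_pos(),arm.read_eef_rot());im=snapshot("wrist");cv2.imwrite("pics/w2.png",im);np.savez("w2.npz",p=pose[0],q=pose[1])
print(pose[0],p,measure(im,pose,.1045),arm.read_opening(),arm.read_time(),arm.read_ft_force())
E
```

```text
tri [0.49508623 0.16926271 0.09906908]Traceback (most recent call last):
  File "<stdin>", line 7, in <module>
station.MotionError: the arm cannot take that pose within its joint ranges
```

Run:
```python
from h import *
ax=(.4945,.1695)
for dy in (0,np.pi/2,np.pi,-np.pi/2):
  for s in (1,-1):
    r=[]
    for th in (0,.4,.8):
      c,sn=np.cos(YS-th),np.sin(YS-th)
      for z in (.174,.245):
        p=st(ax,-20*s*1e-3,-19*s*1e-3,YS-th); q=arm.ik([*p,z],down(YS-th+dy)); r.append(None if q is None else (np.round(q[[2,6]],2).tolist()))
    print(round(dy,2),s,r)
print([arm.ik([*ax,z],down(YS+dy)) is not None for z in(.18,.25) for dy in (0,1.57,3.14,-1.57)])
```

```text
0 1 [[-0.07, -2.28], [-0.11, -2.28], [0.03, -2.6], [-0.01, -2.64], [-1.31, 2.18], [-1.34, 2.32]]
0 -1 [[-0.06, -2.28], [-0.09, -2.28], [0.04, -2.56], [0.01, -2.59], [-1.3, 2.31], [-1.32, 2.43]]
1.57 1 [[-0.42, -1.04], [-0.5, -0.97], [-0.33, -1.38], [-0.39, -1.32], [-0.24, -1.71], [-0.29, -1.67]]
1.57 -1 [[-0.42, -1.03], [-0.48, -0.97], [-0.33, -1.33], [-0.38, -1.28], [-0.24, -1.63], [-0.28, -1.6]]
3.14 1 [[-0.78, 0.23], [-0.89, 0.33], [-0.69, -0.12], [-0.79, -0.02], [-0.6, -0.47], [-0.69, -0.37]]
3.14 -1 [[-0.79, 0.26], [-0.87, 0.34], [-0.7, -0.06], [-0.78, 0.02], [-0.61, -0.37], [-0.68, -0.29]]
-1.57 1 [[-1.18, 1.52], [-1.29, 1.62], [-1.07, 1.17], [-1.19, 1.27], [-0.95, 0.84], [-1.07, 0.93]]
-1.57 -1 [[-1.18, 1.58], [-1.26, 1.66], [-1.08, 1.26], [-1.17, 1.34], [-0.97, 0.94], [-1.06, 1.02]]
[True, True, True, True, True, True, True, True]
```

The pose failed because I passed millimetres where metres were expected. I retry with the right units.

Run:
```python
from h import *
p=st((.4945,.1695),-.020,-.038)
arm.movep([*p,.245],down(YS+np.pi/2)); arm.pause(.2)
pose=(arm.read_tool_pos(),arm.read_eef_rot());im=snapshot("wrist");cv2.imwrite("pics/w2.png",im);np.savez("w2.npz",p=pose[0],q=pose[1])
print(pose[0],p,measure(im,pose,.1045),arm.read_opening(),arm.read_time(),arm.read_ft_force())
```

```text
[0.46539334 0.13857246 0.24536393] [0.46496387 0.13832923] {'ell': (array([0.49467964, 0.16998967]), array([0.0548787 , 0.05733097])), 'bbox': array([ 307,  130,   79,   74, 3910], dtype=int32)} -0.0012295876921552748 4.9167 [-0.50281511 -0.56223195 -0.33544871]
```

View pics/w2.png

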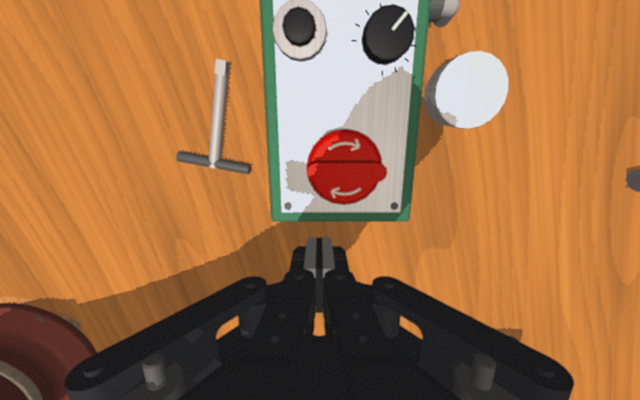

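The near view shows the disc centre at about (346,168), the rib horizontal, and the shut fingertips at (319,245), 28 px wide (about 16 mm). The axis again comes out at (0.4946,0.1699). Now I press with a force watch.

```bash
echo "AX=(.4946,.1699)" >> h.py
python3 - <<'E'
from h import *
q=down(YS+np.pi/2)
arm.line_to([*AX,.245],.15); arm.line_to([*AX,.198],.1); arm.pause(.2)
f0=arm.read_ft_force(); z=.196; log=[]
while z>.1835:
    arm.line_to([*AX,z],.03); arm.pause(.05)
    f=arm.read_ft_force()-f0; log.append((round(z,4),round(arm.read_tool_pos()[2],4),f.round(1).tolist()))
    if f[2]>8.5: break
    z-=.0007
print(*log,sep="\n")
if f[2]>8.5:
    arm.line_to([*AX,.245],.1)
    p=st(AX,-.020,-.040); arm.line_to([*p,.245],.12); arm.pause(.4)
    pose=(arm.read_tool_pos(),arm.read_eef_rot());im=snapshot("wrist");cv2.imwrite("pics/w3.png",im)
    print(measure(im,pose,.1045),measure(im,pose,.098))
print(arm.read_time())
E
```

```text
(0.196, np.float64(0.196), [0.4, 0.6, -0.5])
(0.1953, np.float64(0.1952), [0.5, 0.2, -0.4])
(0.1946, np.float64(0.1945), [-0.1, 0.6, 0.6])
(0.1939, np.float64(0.1938), [-0.1, 0.1, -0.7])
(0.1932, np.float64(0.1933), [-0.2, -0.1, 0.3])
(0.1925, np.float64(0.1928), [-0.5, -0.4, 3.0])
(0.1918, np.float64(0.1922), [-0.7, 0.1, 4.7])
(0.1911, np.float64(0.1916), [-0.6, -0.0, 4.6])
(0.1904, np.float64(0.191), [-0.3, 0.1, 5.2])
(0.1897, np.float64(0.1903), [-1.7, -0.5, 6.2])
(0.189, np.float64(0.1892), [-0.8, -0.1, 4.2])
(0.1883, np.float64(0.1885), [-0.9, -0.2, 4.3])
(0.1876, np.float64(0.1878), [-0.5, -0.5, 5.7])
(0.1869, np.float64(0.1869), [-0.2, -0.3, 3.6])
(0.1862, np.float64(0.1865), [-0.3, -0.2, 5.9])
(0.1855, np.float64(0.1858), [-0.9, -0.3, 5.9])
(0.1848, np.float64(0.1852), [-0.7, -0.5, 5.9])
(0.1841, np.float64(0.1847), [-0.8, -0.5, 7.4])
11.575
```

Run:
```python
from h import *
f0=np.array([-.5,-.5,-.3])
for z in (.1836,.1832):
    arm.line_to([*AX,z],.03); arm.pause(.05); f=arm.read_ft_force()-f0; print(z,arm.read_tool_pos()[2],f.round(1))
    if f[2]>8.5: break
arm.line_to([*AX,.245],.1)
p=st(AX,-.020,-.038); arm.line_to([*p,.245],.12); arm.pause(.6)
pose=(arm.read_tool_pos(),arm.read_eef_rot());im=snapshot("wrist");cv2.imwrite("pics/w3.png",im)
print(pose[0],measure(im,pose,.1045),measure(im,pose,.098))
a=cv2.imread("pics/w2.png")[100:260,250:450];b=im[100:260,250:450]
cv2.imwrite("pics/w3c.png",cv2.resize(np.hstack([a,b]),None,fx=2,fy=2,interpolation=cv2.INTER_CUBIC))
print(arm.read_time())
```

```text
0.1836 0.18462450726918012 [-0.7  0.6 11. ]
[0.46509907 0.1387953  0.24499439] {'ell': (array([0.49439521, 0.17106188]), array([0.05332397, 0.0557026 ])), 'bbox': array([ 308,  130,   77,   72, 3723], dtype=int32)} {'ell': (array([0.49470195, 0.16992576]), array([0.05497339, 0.05742559])), 'bbox': array([ 308,  130,   77,   72, 3723], dtype=int32)}
13.8
```

View pics/w3c.png

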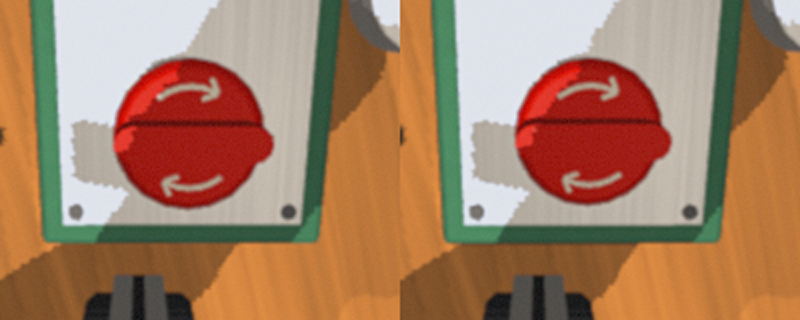

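The button stays in: its apparent size has shrunk to match a disc top at z 0.098. Now I put the fingertip beside the flank and push it round.

```bash
cat > turn.py <<'E'
from h import *
def go(th,y,z,v=.05): arm.line_to([*st(AX,-.020,y,YS-th),z],v,ori=down(YS-th+np.pi/2))
def F(): return (arm.read_ft_force()-f0).round(1)
go(0,-.027,.245,.15); go(0,-.027,.1775,.12); go(0,-.027,.175,.03); arm.pause(.15)
f0=arm.read_ft_force(); log=[]; Z=.175
go(0,-.0185,Z)
for th in np.arange(0,.781,.06):
    go(th,-.0185,Z,.04); f=F(); log.append((round(th,2),f.tolist(),arm.read_wrist_torque().round(2).tolist()))
    if np.hypot(*f[:2])>9 or abs(f[2])>9: break
print(*log,sep="\n")
pose=(arm.read_tool_pos(),arm.read_eef_rot());im=snapshot("wrist");cv2.imwrite("pics/w4.png",im[80:380,160:480]);print(pose[0],arm.read_time())
E
python3 turn.py
```

```text
(np.float64(0.0), [-0.7, -0.2, -0.4], [-0.04, 0.06, 0.04])
(np.float64(0.06), [0.3, -0.8, 0.1], [-0.03, -0.0, 0.08])
(np.float64(0.12), [0.2, -1.4, -0.2], [-0.34, -0.06, 0.01])
(np.float64(0.18), [0.7, -2.3, -0.2], [-0.42, 0.07, -0.03])
(np.float64(0.24), [0.0, -1.5, -1.4], [-0.48, 0.17, 0.03])
(np.float64(0.3), [-1.3, -2.4, -0.1], [-0.51, 0.23, -0.04])
(np.float64(0.36), [-0.2, -2.4, -1.0], [-0.46, 0.34, 0.04])
(np.float64(0.42), [-1.2, -2.3, 3.0], [-0.39, 0.4, 0.01])
(np.float64(0.48), [-1.1, -1.6, 3.9], [-0.42, 0.43, -0.04])
(np.float64(0.54), [-1.5, -2.4, 4.0], [-0.43, 0.4, -0.0])
(np.float64(0.6), [-1.2, -2.0, 2.1], [-0.51, 0.34, -0.03])
(np.float64(0.66), [-1.9, -2.9, 2.2], [-0.56, 0.35, -0.09])
(np.float64(0.72), [-2.0, -3.0, 2.7], [-0.59, 0.27, 0.0])
(np.float64(0.78), [-1.6, -2.5, 2.9], [-0.55, 0.24, -0.06])
[0.46867475 0.17797078 0.17499479] 19.025
```

View pics/w4.png

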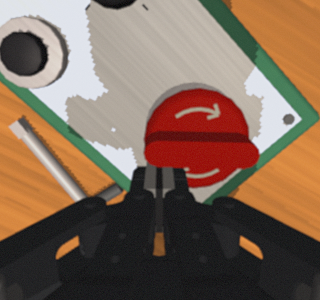

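The head is turned and the finger lies flush against the rib, at about (160,170) in the crop. The 3 N upward force says the latch let go and the disc rests under the fingertip. I raise the finger along the flank, back it off, and check.

Run:
```python
from h import *
def go(th,y,z,v=.05): arm.line_to([*st(AX,-.020,y,YS-th),z],v,ori=down(YS-th+np.pi/2))
go(.78,-.0185,.184,.03); arm.pause(.2); print(arm.read_ft_force())
for th in np.arange(.66,-.01,-.22): go(th,-.0185,.184,.06)
go(0,-.030,.184,.06); print(arm.read_ft_force())
go(0,-.038,.245,.12); arm.pause(.5)
pose=(arm.read_tool_pos(),arm.read_eef_rot());im=snapshot("wrist");cv2.imwrite("pics/w5.png",im)
print(pose[0],measure(im,pose,.1045),arm.read_time())
a=cv2.imread("pics/w2.png")[0:260,200:520];b=im[0:260,200:520]
cv2.imwrite("pics/w5c.png",cv2.resize(np.hstack([a,b]),None,fx=1.25,fy=1.25))
```

```text
[-5.23421513 -1.16269148  2.27907687]
[-0.01669554  0.03315843  0.60254015]
[0.46501523 0.13876407 0.24481877] {'ell': (array([0.49464946, 0.17000267]), array([0.05495582, 0.05737521])), 'bbox': array([ 308,  130,   79,   74, 3941], dtype=int32)} 22.6
```

View pics/w5c.png

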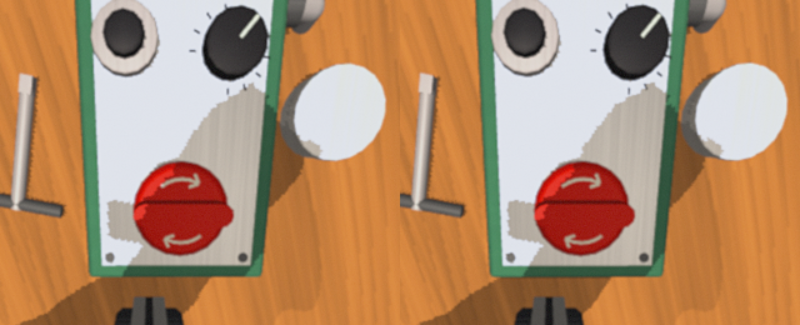

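Before (left) and after (right) match. The button is fully out with the rib turned back, its 79x74 px outline is the same as at the start, and the dial, key and tin are unmoved.

```bash
python3 -c "
from station import ticket; print(ticket.finish_job())"
```

```text
the job is handed in; nothing more can be done
None
```

The stop button was pressed in, stayed latched with the hand off, was turned clockwise until the latch let go and sprang fully out again; pressing force peaked at about 11 N, nothing else in view had moved, and I handed the job in at about 23 s.

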